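Roll the spare bearing back up the chute behind its catch

TASK

The carton is full, and one bearing too many has come down to the lip at the low end of the sloped chute. With the closed fingertips, gently push it back up the chute, over the sprung catch in the chute's floor, and leave it there with the catch sprung up behind it, so that it cannot roll back and stands next in line below the bearing that already waits there. Do not pinch it or lift it out of the chute, and leave the loose things on the bench where they are.

Things in the scene. Friction and masses are not known exactly. Their poses are not given: they have to be found in the camera images.
- chute: Aluminium gutter for bearings on a fixed stand: two facing angle rails, 305 mm long, sloping up at 6 degrees. Origin: on its floor, mid-width, at the uphill face of the lip at the low end, 34 mm above the bench; x uphill along the floor, y across, z square to the floor. Inside 18 mm wide; walls 2.5 mm thick, 22 mm above the floor; a 7 mm gap along the floor. The rails span x = -12 to 293 mm
- lip (a point): Middle of the top edge of the chute's low-end lip, a steel plate 3 mm thick (chute x = -3 to 0 mm) and 13 mm above the floor. Above and downhill of it the space is free. The stand's base plate is 310 x 90 x 6 mm, centred under the chute
- stop (a point): Top edge of the chute's top stop: a steel plate across the high end, its face at chute x = 287.5 mm, 40 mm above the floor
- bearing: The bearing to push: oiled steel, 62 mm diameter, 16 mm wide, 0.16 to 0.25 kg, a white plug in its bore, on edge in the chute like a wheel, against the lip (centre at chute x = 25, z = 31 mm). Rolls freely when pushed at mid-height, binds if pressed near its top; let go below the catch it rolls back to the lip. Held by the catch it is at x = 175.5 mm. Origin: its centre; y is its axle
- waiting: The bearing that already waits, of the same kind, on edge in the chute against the uphill side of the catch (chute x = 175.5 mm at the start). The other one, coming up, touches it and pushes it ahead. With both behind the catch it stands at x = 237.5 mm, and both can be pushed 19 mm farther before it meets the top stop. Origin: its centre
- catch_tip (a point): Top of the catch when up: chute x = 150 mm, y = 0, 12 mm above the floor (a point fixed to the chute). The catch is a one-way spring dog, 6 mm wide, in the gap of the floor, its ramp facing downhill: a bearing coming from below pushes it down with under 1 N; it is fully up again once that bearing's centre is past x = 177 mm. Its thumb tab is outside the rail, on the -y side
- catch (a joint): Turn of the catch about its pivot, rad: 0 = fully up (holding), about 0.55 = pressed level with the floor, 0.75 = its limit. A weak spring keeps it up
- carton: The full white carton, 142 x 142 x 60 mm, with bearings packed in it; fixed. It stands beside the chute on its -y side. Origin at the centre of its underside
- canister: Loose white plastic tube with a cap, upright on the bench, 35 mm diameter, 90 mm high, on the chute's -y side near the high end. Leave it. Origin at the centre of its underside
- flat_bearing: Loose bearing of the same kind lying flat on the bench, 62 mm diameter, 16 mm high, on the chute's +y side. Leave it. Origin at the centre of its underside
- seals: Loose black rubber sleeve lying on the bench, 52 mm outside diameter, 14 mm high, on the chute's +y side. Leave it. Origin at the centre of its underside
Not all that is in view belongs to the job. What is shaped like the bearing but red or yellow is not meant.

How it is judged:
By the outcome, as a careful person would: the job done as asked, in the order asked, and still so for the second after the job is handed in, with the robot touching nothing.
It also fails if it takes over 35 s, if anything falls off the work surface, if the arm or the gripper's body presses on something with over 40 N, if the wrist force passes 120 N, or if a joint passes its speed limit or range.

ROBOT

A 6-joint arm with a two-finger parallel gripper is mounted at the origin on the work surface. World frame = base frame: x ahead of the robot, y to its left, z up, the work surface at z = 0. Lengths are in m, angles in rad, forces in N, time in s.
With the tool pointing down it reaches from about 0.3 to 0.875 m from the base axis. Payload 6.4 kg.
Tool frame: the origin (TCP) lies where the fingers leave the gripper's body, on its centre line; the fingertips stand 73 mm ahead of it and the grasp point (between the pads) lies 54 mm ahead of it; z points along the fingers, y is the line along which they close (so a half turn about z gives the same grasp; the last joint's range is limited). The gripper opens to 85 mm and grips with 20 to 120 N. Pads are 22 mm wide; open, the fingers measure 114 mm over their backs; the gripper's body (76 mm by 85 mm) begins 54 mm behind the grasp point. The pads swing forward as they close: fully open they stand 13 mm farther back than shut.
Start: joints at [-1.363, 0.181, 1.607, -0, 1.354, -0.206], TCP at [0.231, -0.526, 0.304] pointing down, gripper open.
Joint ranges: [-2.99, 2.99], [-0.89, 2.07], [0.3, 2.58], [-1.14, 4.28], [0, 2.63], [-3.12, 3.12]. Speed limits (rad/s): [2.57, 2.57, 3.01, 3.14, 3.14, 3.14].

INTERFACE

Orientations are given as a unit quaternion [w, x, y, z].
In Python, from bench import ctrl gives the robot as it stands.
- The arm moves only by the tool carry_out, never from a script. Its argument "steps" is one flat list of numbers, 7 for each row, row after row: the shift along the tool's x, y, z in m, then the turn, a rotation vector about the tool's x, y, z in rad, then the opening, from 0 (shut) to 1 (fully open). In form: [dx, dy, dz, wx, wy, wz, claw, dx, dy, dz, wx, wy, wz, claw, ...]. A call has 1 to 20 rows; each row is the pose to reach, as a shift and turn from the pose commanded when the call began, along the tool's axes at that moment; what a row does not reach only later rows make up. A row lasts 1/10 s, in which the tool goes at most 50 mm and 8.59 degrees, less where a joint would pass 70% of its speed; a pose out of reach is approached as far as the arm can. A call with a gripper value outside its range is refused whole. The fingers move at their own pace and stop on an object; the grip force is fixed at half the most. Time passes only in rows, so rows that repeat a pose let the fingers close. It gives the time, the measured TCP pose, the force, the opening and the grip force at its end, in the units of the state.
- ctrl.get_obs(): the state, without advancing time (a new reading comes with each control period).
- ctrl.camera(name): name is "scene" or "top" or "wrist"; returns the picture (384x512x3 uint8, red, green, blue); there is no depth.
- ctrl.camera_params(name): a dict with "vertical_fov" (degrees; the focal length in pixels is half the picture's height over the tangent of half this angle, whatever the lens; pixels are square), "cx", "cy" (the principal point, pixels), "cam_to_world" (4x4, takes a point from camera to world coordinates); the wrist camera has in their place "hand_eye" (4x4, takes a point from camera to tool coordinates, whose origin is the TCP and whose axes are the flange's). Camera axes: x right, y down, z forward; pixel columns grow to the right and rows downward; lengths in m; the calibration is good to about 2 mm. A picture is of the moment at which its call begins: read the wrist's pose just before it. camera_params takes no time and is no camera call.
- ctrl.hand_in(): hands the job in; it is judged then, once.
The state is a dict: "time_s": time; "q": joint angles; "dq": joint speeds; "joint_efforts": joint torques, N m; "eef_pos": TCP position; "eef_rot": TCP orientation; "wrist_force": force on the tool from outside, world axes, zero at the start; "torque": the same for the moment, N m; "opening": opening from 0.0 (shut) to 1.0 (fully open); "grasp_force": force on a finger pad.
Only numpy, scipy, OpenCV 4.12 (cv2) and the standard library are available. Lean on these libraries where they do the work, as an engineer would, in place of code of your own. Each camera call takes 0.05 s, during which the arm holds its last target. There are 200 camera calls.

## Working session

There is one attempt and no reset: what is moved stays moved. The work goes in short steps, Python scripts to look and compute and a tool call to move; the robot and the scene stay as the last step left them, time stands still between calls to the robot, and variables do not carry over. Pictures are saved under pics/ and viewed, at most 10 in all, crops included, and the job is handed in when it is done.

Besides the shell and the picture viewer there is one more tool, called after "Emit:" by a JSON object that holds its "method" and its "body", one argument or row to a line. carry_out: Moves the arm, as the interface text tells. Its arguments: {"type":"object","properties":{"steps":{"type":"array"}},"required":["steps"]}

```bash
mkdir -p pics; ls; python3 - <<'E'
from bench import ctrl
import cv2,numpy as np
np.set_printoptions(precision=4,suppress=True)
for n in ("scene","top"):
    cv2.imwrite(f"pics/{n}0.png",cv2.resize(ctrl.camera(n)[:,:,::-1],(800,600),interpolation=cv2.INTER_CUBIC))
    print(n,ctrl.camera_params(n))
o=ctrl.get_obs();print(o)
E
```

```text
pics
scene {'vertical_fov': 45.553119677380884, 'cx': 257.7651599836975, 'cy': 190.24146152507927, 'cam_to_world': array([[-0.6849,  0.499 , -0.531 ,  1.054 ],
       [ 0.7286,  0.4625, -0.5052,  0.4747],
       [-0.0065, -0.7329, -0.6803,  0.7067],
       [ 0.    ,  0.    ,  0.    ,  1.    ]])}
top {'vertical_fov': 49.240331808331995, 'cx': 257.70963014564677, 'cy': 192.59749044739894, 'cam_to_world': array([[ 0.0181, -0.9863,  0.1643,  0.4309],
       [-0.999 , -0.0247, -0.0383,  0.0557],
       [ 0.0418, -0.1634, -0.9857,  0.7969],
       [ 0.    ,  0.    ,  0.    ,  1.    ]])}
{'time_s': 0.1, 'q': array([-1.3633,  0.1814,  1.6079,  0.    ,  1.3538, -0.2063]), 'dq': array([ 0.001 , -0.0004, -0.0034, -0.0002, -0.0007, -0.0021]), 'joint_efforts': array([  0.0001, -44.5881, -35.2238,  -0.0003,   0.0043,  -0.    ]), 'eef_pos': array([ 0.2312, -0.5261,  0.3031]), 'eef_rot': array([-0.0008,  0.9787,  0.2054,  0.    ]), 'wrist_force': array([ 1.2551, -0.0004, -0.7576]), 'torque': array([ 0.0501,  0.0125, -0.0269]), 'grasp_force': 0.0, 'opening': 0.9987674464957347}
```

View pics/scene0.png

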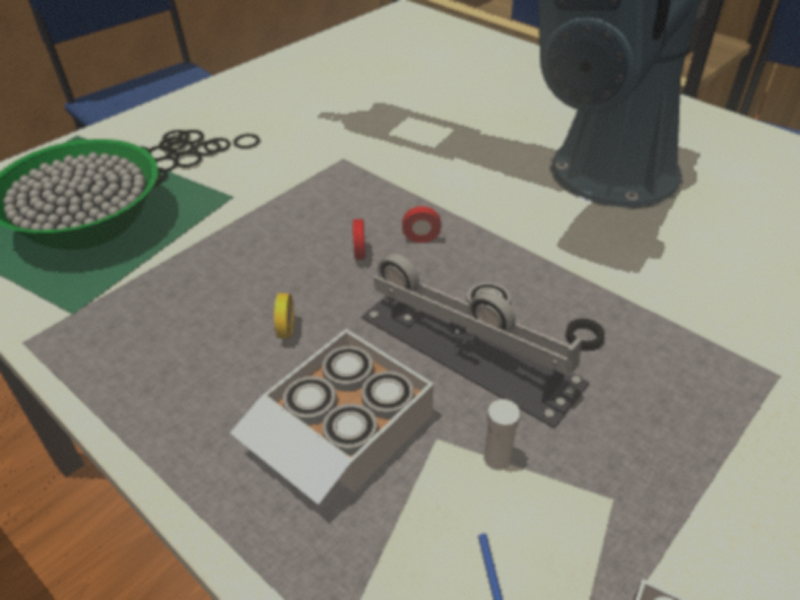

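View pics/top0.png

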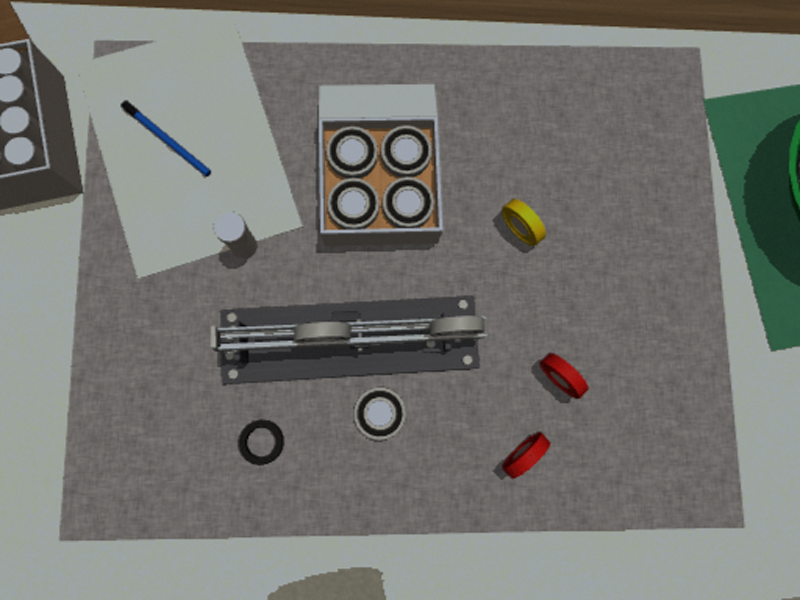

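Top view (800x600): the chute runs from its low end at (485,326) to the top stop at (213,338). The grey bearing at (457,326) stands at the lip, and the one at (322,332) is waiting. The flat bearing (380,413), the red and yellow rings and the carton bearings are not meant. The one to push is at (457,326). I'll confirm this in enlarged crops.

```bash
python3 - <<'E'
import cv2
from bench import ctrl
t=ctrl.camera("top"); s=ctrl.camera("scene")
a=cv2.resize(t[185:250,130:320,::-1],None,fx=4.2,fy=4.2,interpolation=cv2.INTER_CUBIC)
b=cv2.resize(s[155:280,225:395,::-1],None,fx=4.2,fy=4.2,interpolation=cv2.INTER_CUBIC)[:320]
cv2.imwrite("pics/ct.png",a)
b=cv2.resize(s[155:275,225:395,::-1],None,fx=4.7,fy=4.7,interpolation=cv2.INTER_CUBIC)
cv2.imwrite("pics/cs.png",b);print(a.shape,b.shape)
E
```

```text
(273, 798, 3) (564, 799, 3)
```

View pics/ct.png

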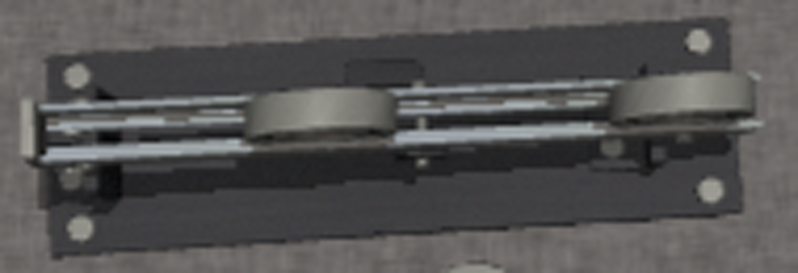

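View pics/cs.png

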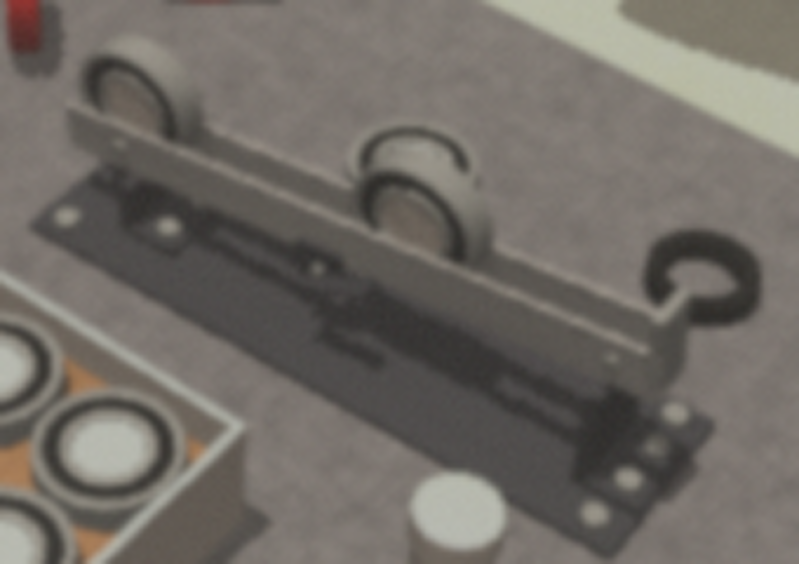

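Confirmed: in the crops the bearing to push is at top crop (683,97), scene crop (135,90), at the low end without a stop plate. The waiting one is at (320,115). Next I'll fit the chute pose from the base-plate corners and rail ends.

```bash
cat > h.py <<'E'
import numpy as np
from scipy.spatial.transform import Rotation as R
from bench import ctrl
np.set_printoptions(precision=4,suppress=True)
def proj(P,n):
    c=ctrl.camera_params(n);T=np.linalg.inv(c["cam_to_world"]);p=P@T[:3,:3].T+T[:3,3]
    f=192/np.tan(np.radians(c["vertical_fov"]/2))
    return np.c_[c["cx"]+f*p[:,0]/p[:,2],c["cy"]+f*p[:,1]/p[:,2]]
def frame(p):
    return R.from_euler('ZY',[p[2],-np.radians(6)]),np.array([p[0],p[1],.034])
def c2w(p,P): r,t=frame(p); return r.apply(np.atleast_2d(P))+t
E
cat > fit.py <<'E'
from h import *
from scipy.optimize import least_squares
m=.1405*np.cos(np.radians(6))
top=np.array([[757,75],[760,125],[48,58],[728,18],[742,212],[52,257]])/4.2+[130,185]
sc=np.array([[70,103],[32,225],[610,557],[712,425]])/4.7+[225,155]
def plate(p,a,b):
    r=R.from_euler('Z',p[2]);return r.apply([m+a*.155,b*.045,.006])+[p[0],p[1],0]
def res(p):
    rl=c2w(p,[[-.012,-.0115,.022],[-.012,.0115,.022]])
    T=np.vstack([rl,plate(p,1,-1),plate(p,-1,-1),plate(p,-1,1),plate(p,1,1)])
    S=np.vstack([rl[:1],plate(p,-1,-1),plate(p,1,-1),plate(p,1,1)])
    return np.r_[(proj(T,"top")-top).ravel(),(proj(S,"scene")-sc).ravel()]
s=least_squares(res,[.44,-.09,1.57],loss='soft_l1');p=s.x
print(p,np.degrees(p[2]));print(res(p).reshape(-1,2))
np.save("p.npy",p)
for n,P in dict(bear=[.025,0,.031],wait=[.1755,0,.031],stop=[.2875,0,.04]).items():
    w=c2w(p,P);print(n,w,(proj(w,"top")-[130,185])*4.2,(proj(w,"scene")-[225,155])*4.7)
E
python3 fit.py
```

```text
[ 0.5265 -0.0527  1.6507] 94.57749046602635
[[-1.1351 -0.4741]
 [-0.8037  0.3193]
 [-0.0085 -1.3014]
 [ 0.781  -0.5787]
 [ 1.2287  0.0008]
 [-0.1302 -0.7918]
 [ 0.7434 -0.1219]
 [-0.6717 -1.7173]
 [ 0.4046 -1.2557]
 [ 1.3854 -1.8616]]
bear [[ 0.5248 -0.0312  0.0674]] [[674.695  100.5697]] [[149.5979 100.2449]]
wait [[0.5128 0.118  0.0832]] [[313.2512 116.4122]] [[430.6731 218.5486]]
stop [[0.504  0.2281 0.1038]] [[ 25.5578 126.2535]] [[676.2922 304.2794]]
```

```bash
cat >> h.py <<'E'
def need(cx,cz,cy=0.,p=None):
    """shift, rotvec in tool axes from the present pose to put the shut fingertips at chute (cx,cy,cz), square to the floor"""
    p=np.load("p.npy") if p is None else p
    o=ctrl.get_obs();q=o["eef_rot"];r0=R.from_quat([q[1],q[2],q[3],q[0]])
    r,t=frame(p);rt=r*R.from_matrix(np.diag([1,-1,-1]))
    tgt=c2w(p,[cx,cy,cz+.073])[0]
    return r0.inv().apply(tgt-o["eef_pos"]),(r0.inv()*rt).as_rotvec()
def where():
    p=np.load("p.npy");o=ctrl.get_obs();q=o["eef_rot"];r0=R.from_quat([q[1],q[2],q[3],q[0]])
    tip=o["eef_pos"]+r0.apply([0,0,.073]);r,t=frame(p)
    print("t",o["time_s"],"tip chute mm",r.inv().apply(tip-t)*1e3,"f",r.inv().apply(o["wrist_force"]),"open",o["opening"])
E
python3 -c "
from h import *
print(need(-.05,.10));where()"
```

```text
(array([ 0.4385, -0.2506,  0.1029]), array([ 0.064 ,  0.0901, -1.2357]))
t 0.2 tip chute mm [-425.3256  332.2041  242.0935] f [-0.6652 -0.0434 -0.6243] open 0.9996709504551998
```

Emit:
{"method": "carry_out", "body": {
  "steps": [0.4385, -0.2506, 0.1029, 0.064, 0.0901, -1.2357, 0, 0.4385, -0.2506, 0.1029, 0.064, 0.0901, -1.2357, 0, 0.4385, -0.2506, 0.1029, 0.064, 0.0901, -1.2357, 0, 0.4385, -0.2506, 0.1029, 0.064, 0.0901, -1.2357, 0, 0.4385, -0.2506, 0.1029, 0.064, 0.0901, -1.2357, 0, 0.4385, -0.2506, 0.1029, 0.064, 0.0901, -1.2357, 0, 0.4385, -0.2506, 0.1029, 0.064, 0.0901, -1.2357, 0, 0.4385, -0.2506, 0.1029, 0.064, 0.0901, -1.2357, 0, 0.4385, -0.2506, 0.1029, 0.064, 0.0901, -1.2357, 0, 0.4385, -0.2506, 0.1029, 0.064, 0.0901, -1.2357, 0, 0.4385, -0.2506, 0.1029, 0.064, 0.0901, -1.2357, 0, 0.4385, -0.2506, 0.1029, 0.064, 0.0901, -1.2357, 0, 0.4385, -0.2506, 0.1029, 0.064, 0.0901, -1.2357, 0, 0.4385, -0.2506, 0.1029, 0.064, 0.0901, -1.2357, 0, 0.4385, -0.2506, 0.1029, 0.064, 0.0901, -1.2357, 0]
}}

```text
time_s: 1.7
eef_pos: [0.5316, -0.1221, 0.2014]
eef_rot: [-0.038, 0.678, 0.733, 0.035]
wrist_force: [0.6, 0.0, -0.4]
opening: 0.001
grasp_force: 0.0
```

```bash
python3 - <<'E'
from h import *
import cv2
where();print(need(-.05,.027))
w=ctrl.camera("wrist");s=ctrl.camera("scene")
a=cv2.resize(w,(400,300));b=cv2.resize(s[120:270,180:380],(400,300),interpolation=cv2.INTER_CUBIC)
cv2.imwrite("pics/m1.png",np.hstack([a,b])[:,:,::-1])
E
```

```text
t 1.7 tip chute mm [-51.813    0.4469 100.7594] f [-0.0853 -0.5513 -0.4095] open 0.0008178737937443848
(array([0.0018, 0.0004, 0.0738]), array([ 0.0007,  0.0017, -0.0021]))
```

View pics/m1.png

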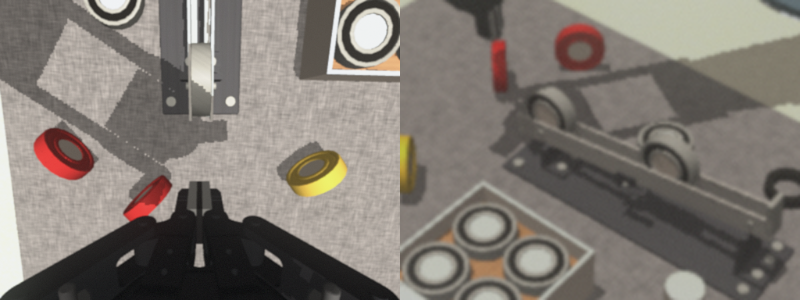

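The wrist view shows the fingers (col 200) in line with the lip bearing (col 201), and the red rings are clear. Now I'll lower the fingers to mid-height.

Emit:
{"method": "carry_out", "body": {
  "steps": [0.01, 0.0004, 0.025, 0, 0, 0, 0, 0.01, 0.0004, 0.045, 0, 0, 0, 0, 0.01, 0.0004, 0.06, 0, 0, 0, 0, 0.01, 0.0004, 0.07, 0, 0, 0, 0, 0.01, 0.0004, 0.074, 0, 0, 0, 0, 0.01, 0.0004, 0.074, 0, 0, 0, 0, 0.01, 0.0004, 0.074, 0, 0, 0, 0]
}}

```text
time_s: 2.5
eef_pos: [0.5315, -0.1035, 0.1291]
eef_rot: [-0.037, 0.677, 0.734, 0.035]
wrist_force: [-0.4, -1.0, -0.4]
opening: -0.002
grasp_force: 0.0
```

```bash
python3 - <<'E'
from h import *
import cv2
where()
w=ctrl.camera("wrist");s=ctrl.camera("scene")
a=cv2.resize(w[60:300,100:420],(400,300));b=cv2.resize(s[130:220,200:320],(400,300),interpolation=cv2.INTER_CUBIC)
cv2.imwrite("pics/m2.png",np.hstack([a,b])[:,:,::-1])
E
```

```text
t 2.5 tip chute mm [-40.9143  -0.9463  26.8722] f [-0.9994  0.4489 -0.2808] open -0.0017519825999525998
```

View pics/m2.png

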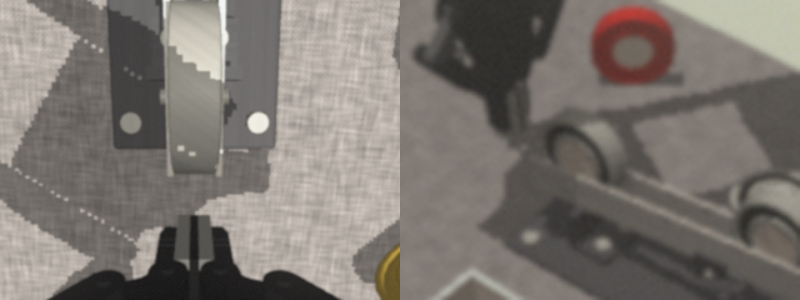

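The fingers are lined up downhill of the bearing, with the tips just above the wall tops. I'll approach slowly to contact.

Emit:
{"method": "carry_out", "body": {
  "steps": [0.005, 0.001, 0, 0, 0, 0, 0, 0.01, 0.001, 0, 0, 0, 0, 0, 0.014, 0.001, 0, 0, 0, 0, 0, 0.018, 0.001, 0, 0, 0, 0, 0, 0.021, 0.001, 0, 0, 0, 0, 0, 0.024, 0.001, 0, 0, 0, 0, 0, 0.027, 0.001, 0, 0, 0, 0, 0, 0.03, 0.001, 0, 0, 0, 0, 0, 0.033, 0.001, 0, 0, 0, 0, 0, 0.036, 0.001, 0, 0, 0, 0, 0, 0.039, 0.001, 0, 0, 0, 0, 0, 0.042, 0.001, 0, 0, 0, 0, 0, 0.045, 0.001, 0, 0, 0, 0, 0, 0.048, 0.001, 0, 0, 0, 0, 0]
}}

```text
time_s: 4.0
eef_pos: [0.5281, -0.0552, 0.1334]
eef_rot: [-0.038, 0.677, 0.734, 0.035]
wrist_force: [-0.1, -0.5, -0.1]
opening: -0.003
grasp_force: 0.2
```

```bash
python3 - <<'E'
from h import *
import cv2
where()
w=ctrl.camera("wrist");s=ctrl.camera("scene")
a=cv2.resize(w[60:300,100:420],(400,300));b=cv2.resize(s[130:220,200:320],(400,300),interpolation=cv2.INTER_CUBIC)
cv2.imwrite("pics/m3.png",np.hstack([a,b])[:,:,::-1])
E
```

```text
t 4.0 tip chute mm [ 7.7253 -1.3694 26.1249] f [-0.5022  0.1603 -0.0637] open -0.0034793348941400803
```

View pics/m3.png

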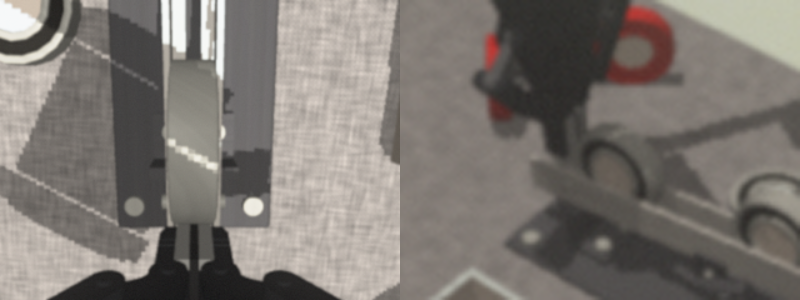

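The bearing is rolling with the fingers (about x = 50 mm). I'll continue up the chute.

Emit:
{"method": "carry_out", "body": {
  "steps": [0.004, -0.001, -0.0005, 0, 0, 0, 0, 0.008, -0.001, -0.0005, 0, 0, 0, 0, 0.012, -0.001, -0.0005, 0, 0, 0, 0, 0.016, -0.001, -0.0005, 0, 0, 0, 0, 0.02, -0.001, -0.0005, 0, 0, 0, 0, 0.024, -0.001, -0.0005, 0, 0, 0, 0, 0.028, -0.001, -0.0005, 0, 0, 0, 0, 0.032, -0.001, -0.0005, 0, 0, 0, 0, 0.036, -0.001, -0.0005, 0, 0, 0, 0, 0.04, -0.001, -0.0005, 0, 0, 0, 0, 0.044, -0.001, -0.0005, 0, 0, 0, 0, 0.048, -0.001, -0.0005, 0, 0, 0, 0, 0.052, -0.001, -0.0005, 0, 0, 0, 0, 0.056, -0.001, -0.0005, 0, 0, 0, 0, 0.06, -0.001, -0.0005, 0, 0, 0, 0, 0.064, -0.001, -0.0005, 0, 0, 0, 0, 0.067, -0.001, -0.0005, 0, 0, 0, 0, 0.07, -0.001, -0.0005, 0, 0, 0, 0, 0.073, -0.001, -0.0005, 0, 0, 0, 0, 0.076, -0.001, -0.0005, 0, 0, 0, 0]
}}

```text
time_s: 6.1
eef_pos: [0.5211, 0.0199, 0.1418]
eef_rot: [-0.038, 0.677, 0.734, 0.035]
wrist_force: [0.9, -0.9, 0.8]
opening: -0.002
grasp_force: 0.7
```

```bash
python3 -c "
from h import *
where();print(need(.142,.027))"
```

```text
t 6.1 tip chute mm [83.62   -0.4219 26.5652] f [-0.9277 -0.8629  0.887 ] open -0.001785839901980775
(array([ 0.0583, -0.0004, -0.0005]), array([ 0.0001,  0.0012, -0.0001]))
```

Emit:
{"method": "carry_out", "body": {
  "steps": [0.003, 0, 0, 0, 0, 0, 0, 0.006, 0, 0, 0, 0, 0, 0, 0.009, 0, 0, 0, 0, 0, 0, 0.012, 0, 0, 0, 0, 0, 0, 0.015, 0, 0, 0, 0, 0, 0, 0.018, 0, 0, 0, 0, 0, 0, 0.021, 0, 0, 0, 0, 0, 0, 0.024, 0, 0, 0, 0, 0, 0, 0.027, 0, 0, 0, 0, 0, 0, 0.03, 0, 0, 0, 0, 0, 0, 0.033, 0, 0, 0, 0, 0, 0, 0.036, 0, 0, 0, 0, 0, 0, 0.039, 0, 0, 0, 0, 0, 0, 0.042, 0, 0, 0, 0, 0, 0, 0.045, 0, 0, 0, 0, 0, 0, 0.048, 0, 0, 0, 0, 0, 0, 0.051, 0, 0, 0, 0, 0, 0, 0.054, 0, 0, 0, 0, 0, 0, 0.057, 0, 0, 0, 0, 0, 0, 0.059, 0, 0, 0, 0, 0, 0]
}}

```text
time_s: 8.1
eef_pos: [0.5164, 0.0786, 0.1479]
eef_rot: [-0.038, 0.677, 0.734, 0.035]
wrist_force: [0.1, -1.5, 1.0]
opening: -0.002
grasp_force: 0.6
```

```bash
python3 - <<'E'
from h import *
import cv2
where()
w=ctrl.camera("top");s=ctrl.camera("scene")
a=cv2.resize(w[185:250,130:320],(760,260),interpolation=cv2.INTER_CUBIC);b=cv2.resize(s[155:240,225:415],(760,340),interpolation=cv2.INTER_CUBIC)
cv2.imwrite("pics/m4.png",np.vstack([a,b])[:,:,::-1])
p=np.load("p.npy")
for x in(.175,.185,.2375,.247): q=c2w(p,[x,0,.031]);print(x,(proj(q,"top")-[130,185])*4,(proj(q,"scene")-[225,155])*4+[0,260])
E
```

```text
t 8.1 tip chute mm [142.7977  -0.39    26.4889] f [-1.353  -0.0259  1.1348] open -0.0018865896065043623
0.175 [[299.5151 110.8171]] [[365.6647 445.6345]]
0.185 [[275.8546 111.8541]] [[383.0736 452.9618]]
0.2375 [[149.9408 117.3731]] [[477.9932 492.9132]]
0.247 [[126.8471 118.3853]] [[495.8298 500.4206]]
```

View pics/m4.png

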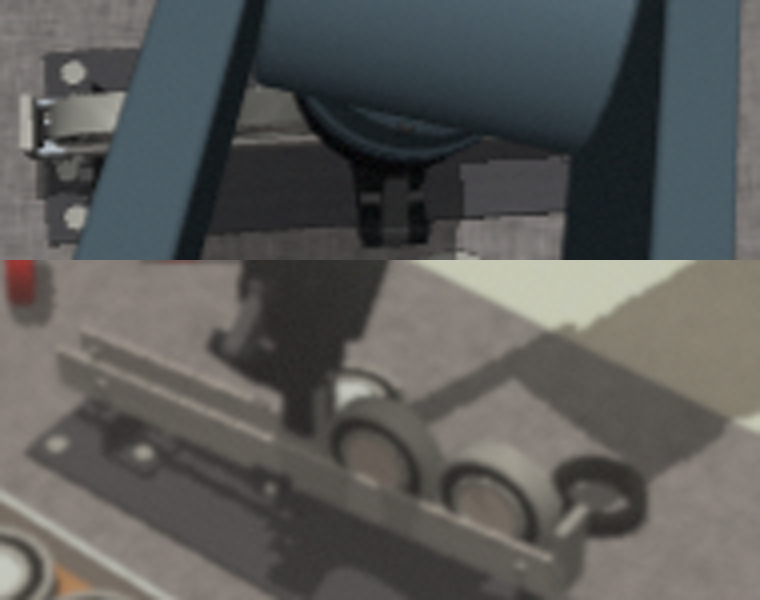

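Both bearings are in contact at about x = 186 and 248 mm. That is past 177 mm and short of the stop, so the catch should be up. I'll back off slowly so they settle on it.

Emit:
{"method": "carry_out", "body": {
  "steps": [-0.001, 0, 0, 0, 0, 0, 0, -0.002, 0, 0, 0, 0, 0, 0, -0.003, 0, 0, 0, 0, 0, 0, -0.004, 0, 0, 0, 0, 0, 0, -0.005, 0, 0, 0, 0, 0, 0, -0.006, 0, 0, 0, 0, 0, 0, -0.007, 0, 0, 0, 0, 0, 0, -0.008, 0, 0, 0, 0, 0, 0, -0.009, 0, 0, 0, 0, 0, 0, -0.01, 0, 0, 0, 0, 0, 0, -0.011, 0, 0, 0, 0, 0, 0, -0.012, 0, 0, 0, 0, 0, 0, -0.013, 0, 0, 0, 0, 0, 0, -0.014, 0, 0, 0, 0, 0, 0, -0.015, 0, 0, 0, 0, 0, 0, -0.017, 0, 0, 0, 0, 0, 0, -0.019, 0, 0, 0, 0, 0, 0, -0.021, 0, 0, 0, 0, 0, 0, -0.023, 0, 0, 0, 0, 0, 0, -0.025, 0, 0, 0, 0, 0, 0]
}}

```text
time_s: 10.2
eef_pos: [0.5184, 0.0532, 0.1452]
eef_rot: [-0.038, 0.677, 0.734, 0.035]
wrist_force: [0.8, -0.7, 0.2]
opening: 0.0
grasp_force: 0.0
```

```bash
python3 - <<'E'
from h import *
import cv2
where()
w=ctrl.camera("wrist");s=ctrl.camera("scene")
a=cv2.resize(w,(400,300));b=cv2.resize(s[160:250,280:400],(400,300),interpolation=cv2.INTER_CUBIC)
cv2.imwrite("pics/m5.png",np.hstack([a,b])[:,:,::-1])
p=np.load("p.npy")
for x in(.1755,.2375): print(x,(proj(c2w(p,[x,-.008,.031]),"scene")-[280,160])*3.333+[400,0])
E
```

```text
t 10.2 tip chute mm [117.2575  -0.4074  26.5185] f [-0.7668 -0.756   0.2333] open 0.00023656663758715526
0.1755 [[514.5209 145.8543]]
0.2375 [[607.6015 185.4439]]
```

View pics/m5.png

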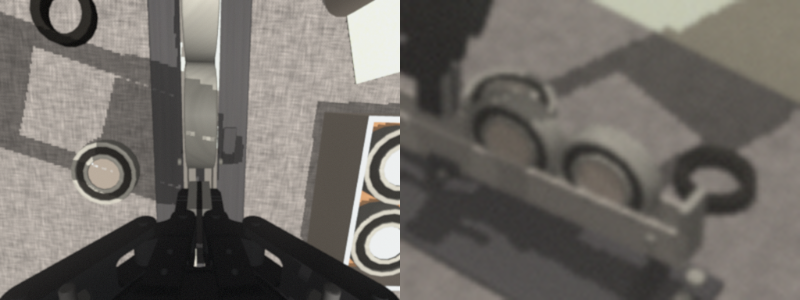

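The bearing stays at (510,143), the predicted held position, with a gap to the fingertips, so the catch holds it. Now I'll retreat upward.

Emit:
{"method": "carry_out", "body": {
  "steps": [-0.02, 0, -0.01, 0, 0, 0, 0, -0.03, 0, -0.03, 0, 0, 0, 0, -0.04, 0, -0.06, 0, 0, 0, 0, -0.05, 0, -0.1, 0, 0, 0, 0, -0.08, 0, -0.14, 0, 0, 0, 0, -0.12, 0, -0.15, 0, 0, 0, 0, -0.15, 0, -0.15, 0, 0, 0, 0, -0.15, 0, -0.15, 0, 0, 0, 0, -0.15, 0, -0.15, 0, 0, 0, 0, -0.15, 0, -0.15, 0, 0, 0, 0, -0.15, 0, -0.15, 0, 0, 0, 0]
}}

```text
time_s: 11.4
eef_pos: [0.5314, -0.1095, 0.2787]
eef_rot: [-0.038, 0.677, 0.734, 0.035]
wrist_force: [0.8, -0.3, 0.7]
opening: -0.0
grasp_force: 0.0
```

```bash
python3 - <<'E'
from h import *
import cv2
where()
w=ctrl.camera("wrist");s=ctrl.camera("scene")
a=cv2.resize(w,(400,300));b=cv2.resize(s[160:250,280:400],(400,300),interpolation=cv2.INTER_CUBIC)
cv2.imwrite("pics/m6.png",np.hstack([a,b])[:,:,::-1])
E
```

```text
t 11.4 tip chute mm [-31.135   -0.2848 176.3026] f [-0.2654 -0.7485  0.7724] open -0.00047458445712243155
```

View pics/m6.png

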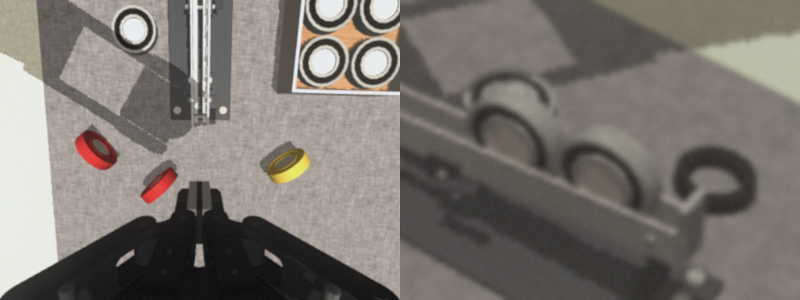

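Both bearings are unchanged at (510,143) and (603,183). The low end is empty and the loose things are in place, so I'm handing in.

```bash
python3 -c "
from bench import ctrl
print(ctrl.hand_in())"
```

```text
the job is handed in; nothing more can be done
None
```

I pushed the extra bearing up over the catch and handed the job in: it stands held behind the catch, touching the waiting bearing. The loose things on the bench are where they were, and the robot is clear of everything.

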